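Hang the charged glow igniter on the free carousel hook

TASK

First turn the tool carousel by hand until its one empty hook points to the front, straight over the little tray on its foot. Then lift the glow igniter out of its charging dock and hang it by its wire loop in the dip of that empty hook, leaving it hanging freely and still with the hook still over the tray. Keep the igniter upright all the way, and do not push the other loose things on the cart about.

Things in the scene. Friction and masses are not known exactly. Their poses are not given: they have to be found in the camera images.
- carousel: Fixed carousel: steel foot 150 mm across, 16 mm high, 18 mm post. Origin on the work surface on the turning axis, z up. Its FRONT is its own -x, marked by an open tray 50 x 60 mm, 14 mm high, centred 95 mm before the axis; yaw varies. The head on the post has four alike hooks 90 degrees apart: three hold tools that stay on (within 15 mm sideways of the hook, 120 mm below it), one is empty.
- free_hook (a point): Lowest point (bar centre) of the dip in the empty hook, 95 mm from the axis, 195 mm high. Turns with the head: its own -x points outward along the hook, z up. Hook: 6 mm round bar, level at 200 mm height from the hub to 78 mm from the axis, down to the dip at 95 mm, up to 200 mm height at 107 mm, tip at 111 mm from the axis (bar end rounded); the tip's top is 209 mm high.
- knob (a point): Centre of the round black knob on top of the carousel head, on the axis, 233 mm high; turns with the head (axes as free_hook). Knob 34 mm diameter (39 mm over shallow flutes that are only seen, not felt), from 210 to 248 mm height; below it, 180 to 210 mm, the hub, 44 mm diameter. Gripping and turning it turns the head; so does pushing a hook.
- turn (a joint): Angle of the carousel head on its foot (rad), positive anticlockwise from above; 0 or any whole turn = empty hook at the front over the tray; at 1.57 it points to the foot's own -y. Starts between 0.8 and 5.48. Turns either way, past a whole turn too (stops only at -9.5 and 9.5); light friction of 0.06 N m holds it where it is left.
- dock: Fixed grey charging dock, block 90 x 70 x 30 mm, origin at the centre of its underside; round socket 21 mm diameter, 25 mm deep, 8 mm from its centre along its own +x.
- grip (a point): Grip point of the upright igniter, on its axis 68 mm above its lower end, which stands 5 mm above the work surface in the dock socket. 118 mm long, 0.08 to 0.15 kg: steel end 18 mm diameter for the lowest 32 mm, aluminium barrel 26 mm diameter from 32 to 85 mm, then a wire loop (see eye) up to 118 mm. z up; its own y is the loop's width. It lifts straight out.
- eye (a point): Centre of the wire at the top of the igniter's loop, 116 mm above its lower end, 48 mm above grip; axes as grip. The loop is 4 mm wire, 25 mm wide outside and 17 mm inside along its own y, open through along its own x, clear from 85 to 114 mm; it fits between fingers that grip the barrel along y. Hung in the dip, eye lies about 5 mm above free_hook.
- cross_wrench: Bystander: chrome four-way cross wrench lying flat, 116 mm across, 18 mm high; origin under its centre.
- engine_head: Bystander: finned aluminium engine head, 42 mm diameter, 37 mm high; origin under its centre.
- coupler: Bystander: brass tube 24 mm diameter, 34 mm high, standing; origin under its centre.
- air_filter: Bystander: black rubber air filter, 42 mm diameter, 42 mm high; origin under its centre.
- wheel: Bystander: small car wheel lying flat, 66 mm diameter, 28 mm high; origin under its centre.
- driver: Bystander: screwdriver, 150 mm long, lying along its own x; origin under it.
- fuel_bottle: Bystander: closed white bottle, 52 mm diameter, 110 mm high; origin under its centre.
Not all that is in view belongs to the job. Leave any blue or orange look-alike of the part that bears grip alone.

How it is judged:
By the outcome, as a careful person would: the job done as asked, in the order asked, and still so for the second after the job is handed in, with the robot touching nothing.
It also fails if it takes over 72 s, if anything falls off the work surface, if the arm or the gripper's body presses on something with over 40 N, if the wrist force passes 120 N, or if a joint passes its speed limit or range.

ROBOT

A 6-joint arm with a two-finger parallel gripper is mounted at the origin on the work surface. World frame = base frame: x ahead of the robot, y to its left, z up, the work surface at z = 0. Lengths are in mm, angles in rad, forces in N, time in s.
With the tool pointing down it reaches from about 350 to 775 mm from the base axis. Payload 7.3 kg.
Tool frame: the origin (TCP) lies midway between the tips of the shut fingers; the grasp point (between the pads) lies 19 mm behind it (bot.tcp_to_grasp is the distance from the TCP to the grasp point, in mm); z points along the fingers, y is the line along which they close (so a half turn about z gives the same grasp; the last joint's range is limited). The gripper opens to 92 mm and grips with 3 to 60 N. Pads are 19 mm wide; open, the fingers measure 130 mm over their backs; the gripper's body (75 mm by 190 mm) begins 47 mm behind the grasp point.
Start: joints at [-1.295, 0.342, 1.524, -0, 1.275, -0.146], TCP at [214.961, -478.996, 226.741] pointing down, gripper open.
Joint ranges: [-2.53, 2.53], [-0.77, 2.02], [0.04, 2.7], [-1, 4.14], [0.28, 2.66], [-3.11, 3.11]. Speed limits (rad/s): [2.57, 2.57, 3.14, 3.14, 3.14, 3.14].

INTERFACE

Orientations are given as [roll, pitch, yaw] about the fixed x, y, z axes, in that order (R = Rz(yaw) Ry(pitch) Rx(roll)).
In Python, from plant import bot, viewer gives the robot as it stands. The module is installed in compiled form; this text tells all that it offers.
- The arm moves only by the shell command python3 -m handwheel 'ROWS'. ROWS is text: rows parted by semicolons, each of 7 numbers parted by spaces: the shift along the tool's x, y, z scaled (see below), then the turn, a rotation vector about the tool's x, y, z scaled (see below), then the opening, from -1 (shut) to 1 (fully open), so that 0 is half open. In form: tx ty tz rx ry rz gripper; .... A call has 1 to 8 rows; each row is the pose to reach, as a shift and turn from the pose commanded when the call began, along the tool's axes at that moment, turning the shorter way round; what a row does not reach only later rows make up. The controller multiplies each number of a shift by 10 cm and each number of a turn by pi rad. A row lasts 1/12 s, in which the tool goes at most 41.7 mm and 7.16 degrees, less where a joint would pass 70% of its speed; a pose out of reach is approached as far as the arm can. A call with a number of a shift or a turn outside -1 to 1 is refused whole. A call with a gripper value outside its range is refused whole. The fingers move at their own pace and stop on an object; the grip force is fixed at half the most. Time passes only in rows, so rows that repeat a pose let the fingers close. It gives the time, the measured TCP pose, the force, the opening and the grip force at its end, in the units of the state.
- bot.get_obs(): the state, without advancing time (a new reading comes with each control period).
- viewer.capture(name): name is "scene" or "side" or "wrist"; returns a dict with "frame" (480x640x3 uint8, red, green, blue), "fov_y" (degrees; the focal length in pixels is half the picture's height over the tangent of half this angle, whatever the lens; pixels are square), "cx", "cy" (the principal point, pixels), "dist_coeffs" ([k1, k2, p1, p2, k3] as OpenCV has them; the pictures are not rectified), "T" (4x4, takes a point from camera to world coordinates). Camera axes: x right, y down, z forward; pixel columns grow to the right and rows downward; lengths in mm; the calibration is good to about 2 mm. A picture is of the moment at which its call begins. There is no depth.
- bot.close_job(): hands the job in; it is judged then, once.
Trained networks look in a picture, given as the dict that the camera call returned (one of the last four; its "shot" number tells which), for a name from the list of things; names that differ only in an ending like _2 or _b are one class to them, and where a whole thing is asked for, a point or a joint stands for the part that bears it (a point fixed in the world has none). Each returns a list of dicts, best first, with "score" (0 to 1); they miss things now and then, are a little off and sometimes report something else, mostly with a low value. They report only what shows in the picture. A call takes as long as a camera call. They do not tell look-alikes from the thing itself.
- viewer.recognise(target, picture): "centre" ([column, row] in pixels, amid what is visible of it).
- viewer.cut_out(target, picture): "pixels" (480x640 bool, what is visible of it) and "centre" ([column, row] in pixels, amid what is visible of it).
The state is a dict: "time": time; "joint_positions": joint angles; "dq": joint speeds; "tau": joint torques, N m; "tool_pos": TCP position; "tcp_rot": TCP orientation; "contact_force": force on the tool from outside, world axes, zero at the start; "moment": the same for the moment, N m; "grip_width": finger opening in mm; "finger_force": force on a finger pad.
Only numpy, scipy, OpenCV 4.12 (cv2) and the standard library are available. Lean on these libraries where they do the work, as an engineer would, in place of code of your own. Each camera call takes 0.05 s, during which the arm holds its last target. There are 200 camera calls.

## Working session

There is one attempt and no reset: what is moved stays moved. The work goes in short steps, Python scripts to look and compute and a shell command to move; the robot and the scene stay as the last step left them, time stands still between calls to the robot, and variables do not carry over. Pictures are saved under pics/ and viewed, at most 10 in all, crops included, and the job is handed in when it is done.

```bash
mkdir -p pics
cat > h.py <<'E'
import numpy as np, cv2
from plant import bot, viewer
from scipy.spatial.transform import Rotation as R
def K(p):
    f=240/np.tan(np.radians(p["fov_y"])/2); return np.array([[f,0,p["cx"]],[0,f,p["cy"]],[0,0,1.]])
def ray(p,px):
    u=cv2.undistortPoints(np.array([[px]],float),K(p),np.array(p["dist_coeffs"],float))[0,0]
    T=np.array(p["T"]); d=T[:3,:3]@np.array([u[0],u[1],1]); return T[:3,3],d/np.linalg.norm(d)
def atz(p,px,z):
    o,d=ray(p,px); return (o+d*(z-o[2])/d[2]).round(1)
def tri(*prs):
    A=np.zeros((3,3));b=np.zeros(3)
    for p,px in prs:
        o,d=ray(p,px);M=np.eye(3)-np.outer(d,d);A+=M;b+=M@o
    x=np.linalg.solve(A,b); 
    return x.round(1),[round(float(np.linalg.norm(np.cross(x-ray(p,q)[0],ray(p,q)[1]))),1) for p,q in prs]
def proj(p,X):
    T=np.linalg.inv(np.array(p["T"])); r=cv2.Rodrigues(T[:3,:3])[0]
    return cv2.projectPoints(np.array(X,float).reshape(-1,3),r,T[:3,3],K(p),np.array(p["dist_coeffs"],float))[0][:,0].round(1)
def save(p,n): cv2.imwrite("pics/"+n,p["frame"][:,:,::-1])
def rows(pos,rpy=None):
    o=bot.get_obs();R0=R.from_euler('xyz',o["tcp_rot"])
    t=R0.inv().apply(np.array(pos)-o["tool_pos"])/100
    r=np.zeros(3) if rpy is None else (R0.inv()*R.from_euler('xyz',rpy)).as_rotvec()/np.pi
    return t.round(3),r.round(4)
E
python3 - <<'E'
from h import *
o=bot.get_obs();print({k:np.round(v,3).tolist() for k,v in o.items()},bot.tcp_to_grasp)
S=viewer.capture("scene");D=viewer.capture("side")
save(S,"s.png");save(D,"d.png")
for n in "carousel free_hook knob dock grip eye fuel_bottle wheel cross_wrench engine_head coupler air_filter driver".split():
    for nm,p in (("S",S),("D",D)):
        print(n,nm,[(np.round(r["centre"]).tolist(),round(r["score"],2)) for r in viewer.recognise(n,p)[:3]])
for p in(S,D): print(np.round(p["T"],2).tolist())
E
```

```text
{'time': 0.0, 'joint_positions': [-1.295, 0.343, 1.525, -0.0, 1.275, -0.146], 'dq': [0.001, 0.0, 0.0, -0.0, -0.0, -0.001], 'tau': [0.0, -43.124, -24.423, 0.072, 0.056, -0.0], 'tool_pos': [214.834, -478.587, 226.038], 'tcp_rot': [-3.14, -0.0, 0.422], 'contact_force': [0.2, -0.551, -0.495], 'moment': [0.01, 0.013, 0.037], 'finger_force': 0.0, 'grip_width': 91.952} 18.8
carousel S [([226.0, 286.0], 0.79)]
carousel D [([334.0, 249.0], 0.69)]
free_hook S [([224.0, 244.0], 0.65)]
free_hook D [([332.0, 204.0], 0.71)]
knob S [([108.0, 312.0], 0.72), ([222.0, 242.0], 0.63)]
knob D [([332.0, 202.0], 0.88)]
dock S [([388.0, 274.0], 0.84), ([306.0, 285.0], 0.23)]
dock D [([322.0, 348.0], 0.9)]
grip S [([366.0, 294.0], 0.77), ([431.0, 247.0], 0.68), ([351.0, 268.0], 0.65)]
grip D [([313.0, 366.0], 0.89), ([288.0, 303.0], 0.69), ([312.0, 300.0], 0.66)]
eye S [([352.0, 270.0], 0.68), ([367.0, 296.0], 0.67), ([388.0, 258.0], 0.65)]
eye D [([312.0, 369.0], 0.98), ([288.0, 304.0], 0.85), ([346.0, 210.0], 0.58)]
fuel_bottle S [([326.0, 324.0], 0.82), ([144.0, 249.0], 0.6)]
fuel_bottle D [([272.0, 278.0], 0.64)]
wheel S [([427.0, 216.0], 0.75)]
wheel D [([377.0, 409.0], 0.83)]
cross_wrench S [([391.0, 255.0], 0.67)]
cross_wrench D [([258.0, 424.0], 0.74)]
engine_head S [([146.0, 251.0], 0.67)]
engine_head D [([395.0, 229.0], 0.6), ([258.0, 425.0], 0.37)]
coupler S [([300.0, 249.0], 0.68)]
coupler D [([369.0, 299.0], 0.41)]
air_filter S [([305.0, 286.0], 0.68)]
air_filter D [([324.0, 285.0], 0.5)]
driver S [([108.0, 312.0], 0.92)]
driver D [([347.0, 210.0], 0.72), ([330.0, 203.0], 0.25)]
[[0.18, 0.72, -0.67, 1394.48], [0.98, -0.12, 0.13, -143.3], [0.01, -0.69, -0.73, 1032.91], [0.0, 0.0, 0.0, 1.0]]
[[-0.98, -0.09, 0.17, 399.04], [-0.19, 0.56, -0.81, 952.87], [-0.02, -0.82, -0.57, 841.82], [0.0, 0.0, 0.0, 1.0]]
```

View pics/s.png

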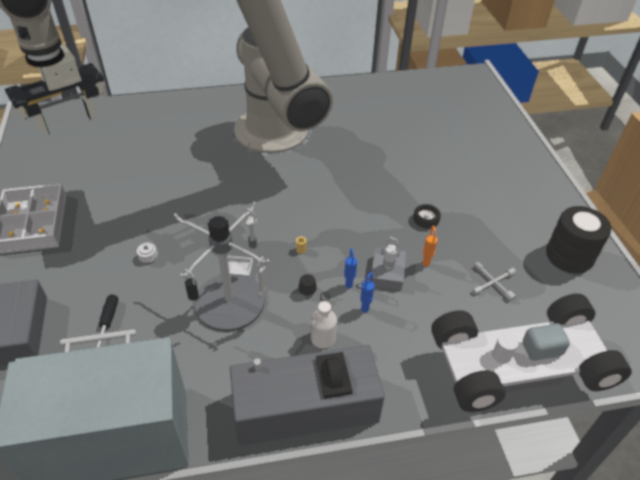

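View pics/d.png

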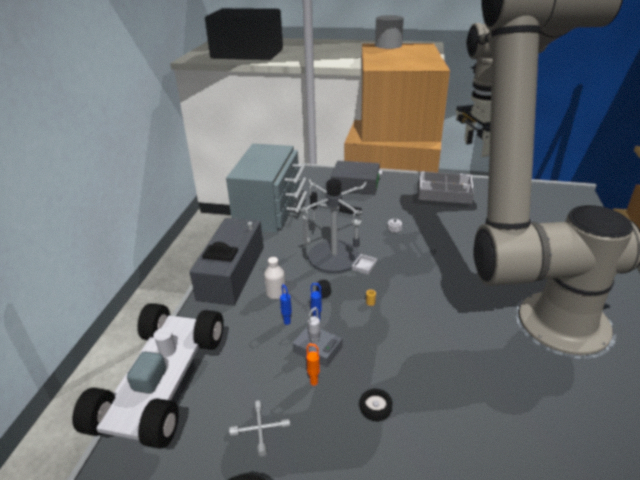

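Scene: knob at (219,228), tray at (239,267), silver igniter in the dock at (391,255), with blue look-alikes at (351,270) and (367,293) and an orange one at (431,248). Side: knob at (334,187), igniter at (314,327). I'll take a closer crop of the carousel and dock, plus the geometry.

Run:
```python
from h import *
S=viewer.capture("scene");D=viewer.capture("side")
def crop(p,x,y,w,h,k): return cv2.resize(p["frame"][y:y+h,x:x+w,::-1],None,fx=k,fy=k,interpolation=cv2.INTER_CUBIC)
a=crop(S,165,190,120,140,3.3);b=crop(D,280,160,120,140,3.3)
cv2.imwrite("pics/c1.png",np.hstack([a,b]))
print(a.shape)
a=crop(S,330,220,120,100,3.3);b=crop(D,260,270,120,100,3.3)
cv2.imwrite("pics/c2.png",np.hstack([a,b]))
print("knob",tri((S,(219,229)),(D,(334,187))))
print("tray",atz(S,(239,267),10),atz(D,(364,263),10))
for n in ["knob","dock"]:
  for nm,p in (("S",S),("D",D)):
    for r in viewer.cut_out(n,p)[:2]:
      m=r["pixels"];ys,xs=np.where(m);print(n,nm,round(r["score"],2),m.sum(),xs.min(),xs.max(),ys.min(),ys.max(),r["centre"])
print("bottle",atz(S,(324,324),55),atz(D,(274,278),55),"coupler",atz(S,(301,244),17),"filter",atz(S,(307,285),20),"blue",atz(S,(351,270),60),atz(S,(367,294),60),"or",atz(S,(430,250),60))
print("ign",tri((S,(391,256)),(D,(314,327))))
```

```text
(462, 396, 3)
knob (array([ 598.8, -169.2,  228.8]), [1.1, 1.1])
tray [ 511.1 -139.8   10. ] [ 509.4 -142.9   10. ]
knob S 0.95 2118 175 267 203 310 [221.6, 243.2]
knob D 0.65 1224 300 365 179 248 [329.5, 202.5]
dock S 0.7 1025 372 405 248 290 [385.7, 272.4]
dock S 0.42 2208 174 268 203 310 [221.8, 245.1]
dock D 0.86 952 293 342 328 365 [326.4, 347.0]
bottle [726.9  12.4  55. ] [723.   17.5  55. ] coupler [471.4   8.7  17. ] filter [596.   1.  20.] blue [603.1  95.3  60. ] [671.9 113.5  60. ] or [576.1 280.6  60. ]
ign (array([583.6, 187.3,  67.7]), [1.5, 1.5])
```

View pics/c1.png

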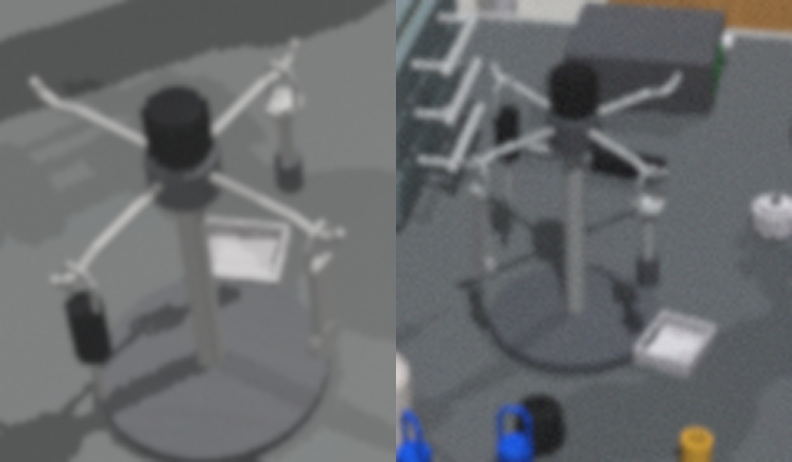

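View pics/c2.png

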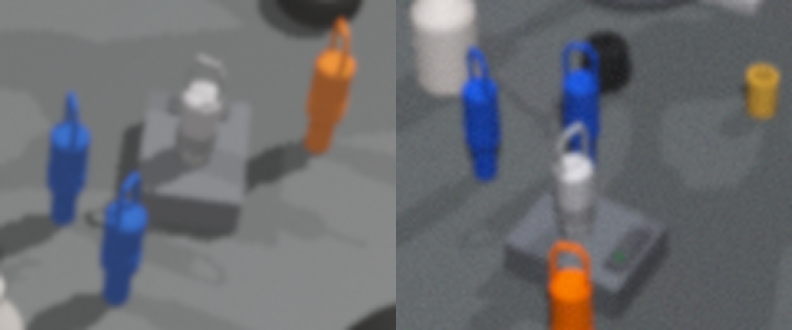

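Run:
```python
from h import *
S=viewer.capture("scene");D=viewer.capture("side")
t=tri((S,(175.6,215.8)),(D,(365,183.6)));print(t)
ax=np.array([598.8,-169.2])
for q in (t[0],atz(S,(175.6,215.8),206),atz(D,(365,183.6),206)):
  v=q[:2]-ax;print(np.degrees(np.arctan2(v[1],v[0])),np.hypot(*v))
# foot centre check: project circle
print(proj(S,[[*ax,16],[*ax,248]]),proj(D,[[*ax,16],[*ax,248]]))
v=np.array([510.3,-141.3])-ax;print(np.degrees(np.arctan2(v[1],v[0])),np.hypot(*v))
# loop ends
print("loop top S/D", tri((S,(330+210/3.3,220+60/3.3)),(D,(260+(577-396)/3.3,270+130/3.3))))
# tray corners from crop, rim z 14
for c in [(208,218),(290,222),(278,282),(207,272)]: print(atz(S,(165+c[0]/3.3,190+c[1]/3.3),14))
for c in [(664,312),(716,320),(690,374),(634,350)]: print(atz(D,(280+(c[0]-396)/3.3,160+c[1]/3.3),14))
```

```text
(array([ 524.9, -251.1,  203.4]), [0.4, 0.4])
-132.06056464297637 110.31237464582112
-131.23547611721767 108.77559468925
-134.20057588668243 106.42993000091653
[[228.9 297.7]
 [217.6 221.3]] [[334.2 252.8]
 [333.6 180.8]]
162.50232182990572 92.79364202357826
loop top S/D (array([580.2, 187.8, 121.1]), [1.9, 1.9])
[ 477.7 -161.4   14. ]
[ 490.9 -105.9   14. ]
[ 543.  -119.8   14. ]
[ 526.2 -166.    14. ]
[ 521.6 -176.2   14. ]
[ 476.  -171.9   14. ]
[489.6 -93.7  14. ]
[ 539.6 -118.3   14. ]
```

The empty hook points to about -132° and the front to about 163°, so the head has to turn about 65° clockwise. Moving towards a spot above the knob.

```bash
python3 -m handwheel '0.3 -0.08 -0.2 0 0 0 1; 0.6 -0.16 -0.4 0 0 0 1; 0.9 -0.24 -0.6 0 0 0 1; 0.95 -0.25 -0.9 0 0 0 1'
python3 -m handwheel '0.35 -0.1 0 0 0 0 1; 0.7 -0.2 0 0 0 0 1; 0.95 -0.25 0 0 0 0 1'
python3 -m handwheel '0.35 -0.1 0 0 0 0 1; 0.7 -0.2 0 0 0 0 1; 0.95 -0.25 0 0 0 0 1'
python3 -m handwheel '0.35 -0.1 0 0 0 0 1; 0.65 -0.2 0 0 0 0 1; 0.8 -0.25 0 0 0 0 1;0.8 -0.25 0 0 0 0 1;0.8 -0.25 0 0 0 0 1'
python3 - <<'E'
from h import *
W=viewer.capture("wrist");save(W,"w1.png")
o=bot.get_obs();print(o["tool_pos"],o["tcp_rot"],o["joint_positions"])
print(proj(W,[[599,-169,248],[599,-169,16],[510,-141,0]]),W["T"])
for n in("knob","free_hook"): print([(r["centre"],r["score"]) for r in viewer.recognise(n,W)])
E
```

```text
time: 2.13
tool_pos: [293.7, -413.8, 316.3]
tcp_rot: [-3.138, -0.002, 0.425]
contact_force: [-1.1, -0.2, -0.9]
grip_width: 91.8
finger_force: 0.0
time: 2.38
tool_pos: [369.4, -353.8, 317.5]
tcp_rot: [3.14, -0.001, 0.422]
contact_force: [0.5, -0.2, 0.3]
grip_width: 92.1
finger_force: 0.0
time: 2.63
tool_pos: [446.0, -291.6, 316.9]
tcp_rot: [-3.142, -0.001, 0.423]
contact_force: [-0.1, -0.7, -0.4]
grip_width: 91.9
finger_force: 0.0
time: 3.05
tool_pos: [507.3, -237.8, 316.4]
tcp_rot: [-3.141, 0.001, 0.424]
contact_force: [1.3, -0.5, 0.1]
grip_width: 91.9
finger_force: 0.0
[ 506.75571041 -238.46174892  316.57163627] [3.14157699e+00 6.67340961e-04 4.22356554e-01] [-5.76338466e-01  3.58526750e-01  1.25390675e+00 -5.70043373e-04
  1.52950729e+00  5.72124930e-01]
[[279.4  78.4]
 [299.6 109.3]
 [255.3 164.5]] [[ 4.12031638e-01 -8.73119952e-01 -2.60559934e-01  5.76668779e+02]
 [-9.11168657e-01 -3.95223174e-01 -1.16491722e-01 -2.05362500e+02]
 [-1.26807768e-03  2.85412320e-01 -9.58403986e-01  4.75143963e+02]
 [ 0.00000000e+00  0.00000000e+00  0.00000000e+00  1.00000000e+00]]
[([286.1, 82.9], 0.92)]
[([284.6, 84.9], 0.87)]
```

View pics/w1.png

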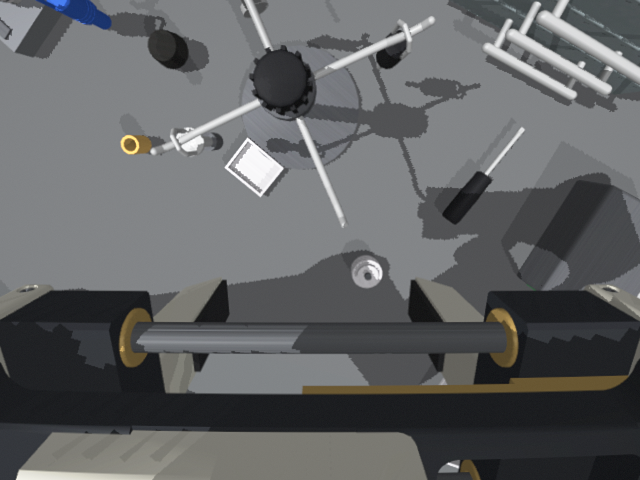

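Wrist view: knob top at (282,78), empty hook tip at (342,222), tray corners at (246,139), (283,170), (263,195) and (226,168).

Run:
```python
from h import *
W=viewer.capture("wrist")
k=atz(W,(282,78),246);tip=atz(W,(342,222),206)
cs=np.array([atz(W,c,14)[:2] for c in[(246,139),(283,170),(263,195),(226,168)]]);tc=cs.mean(0)
print(k,tip,tc,cs.tolist())
for v in (tip[:2]-k[:2],tc-k[:2],(cs[2]+cs[3]-cs[0]-cs[1])/2,cs[1]-cs[0],cs[2]-cs[3]): print(np.degrees(np.arctan2(v[1],v[0])),np.hypot(*v))
print(rows([*((k[:2]+[598.8,-169.2])/2),300]),rows([*((k[:2]+[598.8,-169.2])/2),222]))
```

```text
[ 599.4 -171.6  246. ] [ 524.3 -250.8  206. ] [ 506.425 -145.175] [[536.8, -121.4], [519.7, -180.5], [477.9, -168.5], [491.3, -110.3]]
-133.47791683306187 109.14508692561478
164.13399209676885 96.65728761971336
165.1789319290816 45.152242469228455
-106.13727656171778 61.52414160311378
-102.96585385281011 59.72269250460834
(array([ 1.128, -0.25 ,  0.168]), array([0., 0., 0.])) (array([ 1.128, -0.25 ,  0.948]), array([0., 0., 0.]))
```

```bash
python3 -m handwheel '0.35 -0.08 0.05 0 0 0 1; 0.65 -0.16 0.1 0 0 0 1; 0.92 -0.24 0.16 0 0 0 1; 0.92 -0.24 0.16 0 0 0 1'
python3 -m handwheel '0.2 0 0 0 0 0 1; 0.2 0 0.3 0 0 0 1; 0.2 0 0.6 0 0 0 1; 0.2 0 0.82 0 0 0 1; 0.2 0 0.82 0 0 0 1;0.2 0 0.82 0 0 0 1'
python3 - <<'E'
from h import *
print(rows([599.1,-170.4,218]),bot.get_obs()["joint_positions"])
E
```

```text
time: 3.58
tool_pos: [583.0, -176.3, 299.0]
tcp_rot: [-3.139, -0.0, 0.424]
contact_force: [0.4, 0.2, -0.6]
grip_width: 92.3
finger_force: 0.0
time: 4.08
tool_pos: [598.5, -171.5, 218.4]
tcp_rot: [-3.14, 0.002, 0.42]
contact_force: [0.8, -0.6, 0.9]
grip_width: 91.9
finger_force: 0.0
(array([ 0.01 , -0.007,  0.004]), array([0., 0., 0.])) [-4.01924541e-01  5.31038355e-01  1.24491448e+00 -2.78837119e-04
  1.36763476e+00  7.48503945e-01]
```

Close, then turn 62.5° clockwise (rz = +0.347).

```bash
python3 -m handwheel '0 0 0 0 0 0 -1;0 0 0 0 0 0 -1;0 0 0 0 0 0 -1;0 0 0 0 0 0 -1;0 0 0 0 0 0 -1;0 0 0 0 0 0 -1;0 0 0 0 0 0 -1;0 0 0 0 0 0 -1'
python3 -m handwheel '0 0 0 0 0 0.025 -1;0 0 0 0 0 0.06 -1;0 0 0 0 0 0.09 -1;0 0 0 0 0 0.12 -1;0 0 0 0 0 0.15 -1;0 0 0 0 0 0.175 -1;0 0 0 0 0 0.175 -1'
python3 -m handwheel '0 0 0 0 0 0.025 -1;0 0 0 0 0 0.06 -1;0 0 0 0 0 0.09 -1;0 0 0 0 0 0.12 -1;0 0 0 0 0 0.15 -1;0 0 0 0 0 0.172 -1;0 0 0 0 0 0.172 -1;0 0 0 0 0 0.172 -1'
python3 - <<'E'
from h import *
S=viewer.capture("scene");save(S,"s2.png")
D=viewer.capture("side");save(D,"d2.png")
def crop(p,x,y,w,h,k): return cv2.resize(p["frame"][y:y+h,x:x+w,::-1],None,fx=k,fy=k,interpolation=cv2.INTER_CUBIC)
cv2.imwrite("pics/c3.png",np.hstack([crop(S,165,190,120,140,3.3),crop(D,280,160,120,140,3.3)]))
E
```

```text
time: 4.75
tool_pos: [599.4, -170.5, 218.7]
tcp_rot: [3.142, 0.0, 0.422]
contact_force: [0.0, -0.2, 0.4]
grip_width: 43.4
finger_force: 0.0
time: 5.33
tool_pos: [599.1, -169.9, 218.7]
tcp_rot: [-3.141, 0.001, -0.13]
contact_force: [-2.5, 3.4, 0.9]
grip_width: 33.5
finger_force: 30.0
time: 6.0
tool_pos: [599.3, -169.4, 218.6]
tcp_rot: [-3.14, 0.002, -0.664]
contact_force: [-0.7, 5.4, 1.5]
grip_width: 33.4
finger_force: 30.0
```

View pics/c3.png

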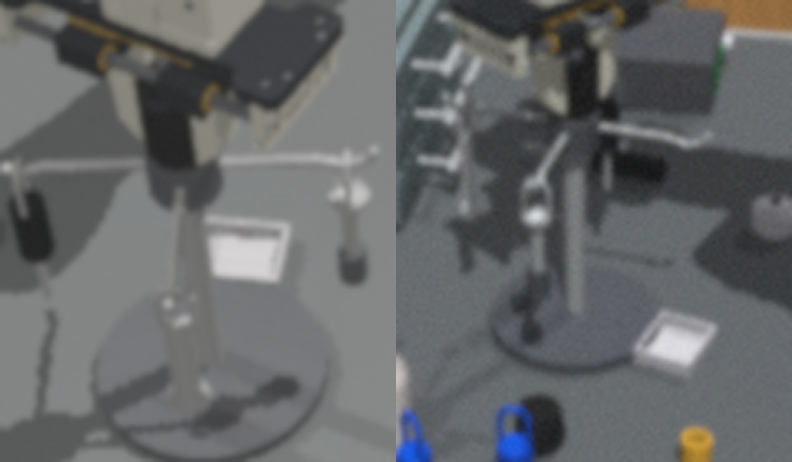

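The crop shows the head turned only part way: in the side view the empty hook tip is at about (375.5,200.6). The fingers were still closing when the turn began.

Run:
```python
from h import *
D=viewer.capture("side")
for z in (204,207):
  t=atz(D,(375.5,200.6),z);v=t[:2]-[599.1,-170];print(t,np.degrees(np.arctan2(v[1],v[0]))%360,np.hypot(*v))
S=viewer.capture("scene")
# opposite-hook pair at +-90: left tip & right tip in scene crop
a=atz(S,(165+3/3.3,190+168/3.3),205);b=atz(S,(165+375/3.3,190+150/3.3),205);v=b-a;print(a,b,np.degrees(np.arctan2(v[1],v[0])),np.hypot(*v[:2]))
print(bot.get_obs()["joint_positions"])
```

```text
[ 486.7 -159.7  204. ] 174.76420894210565 112.87094400243141
[ 486.3 -154.5  207. ] 172.17590871192039 113.85995784295726
[ 591.4 -270.7  205. ] [613.  -58.1 205. ] 84.19869840301494 213.69445477129256
[-3.99162435e-01  5.30630842e-01  1.24502717e+00  1.53671599e-03
  1.36706711e+00  1.83496650e+00]
```

```bash
python3 -m handwheel '0 0 0 0 0 0.027 -1;0 0 0 0 0 0.054 -1;0 0 0 0 0 0.054 -1;0 0 0 0 0 0.054 -1;0 0 0 0 0 0.054 1;0 0 0 0 0 0.054 1;0 0 0 0 0 0.054 1;0 0 0 0 0 0.054 1'
python3 -m handwheel '0 0 0 0 0 0 1;0 0 0 0 0 0 1;0 0 -0.4 0 0 0 1;0 0 -0.8 0 0 0 1;0 0 -0.9 0 0 0 1;0 0 -0.9 0 0 0 1'
python3 -m handwheel '-0.3 0 0 0 0 0 1;-0.6 0 0 0 0 0 1;-0.9 0 0 0 0 0 1;-0.9 0 0 0 0 0 1;-0.9 0 0 0 0 0 1'
python3 - <<'E'
from h import *
W=viewer.capture("wrist");save(W,"w2.png")
E
```

```text
time: 6.87
tool_pos: [599.4, -171.0, 218.7]
tcp_rot: [3.141, -0.001, -0.837]
contact_force: [-0.2, 0.5, -0.2]
grip_width: 55.5
finger_force: 0.0
time: 7.37
tool_pos: [600.8, -171.2, 313.3]
tcp_rot: [-3.138, -0.008, -0.838]
contact_force: [0.3, -0.9, -0.0]
grip_width: 90.7
finger_force: 0.0
time: 7.78
tool_pos: [538.4, -102.8, 308.3]
tcp_rot: [3.141, 0.0, -0.836]
contact_force: [0.4, -0.0, 0.5]
grip_width: 91.6
finger_force: 0.0
```

View pics/w2.png

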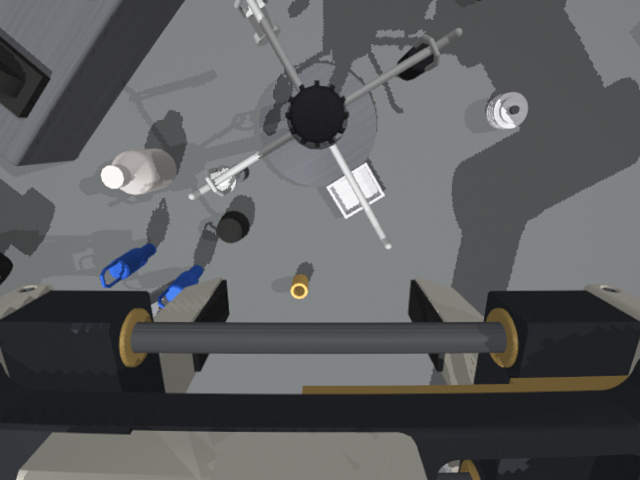

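Hook now at tip (387,245), lying over the tray with corners at (327,190), (364,165), (384,190) and (347,216). Knob is at (317,113).

Run:
```python
from h import *
W=viewer.capture("wrist")
k=atz(W,(317,112),246);tip=atz(W,(387,245),206);b=atz(W,(341,158),200)
b0=atz(W,(334,147),200)
cs=np.array([atz(W,c,14)[:2] for c in[(327,190),(364,165),(384,190),(347,216)]]);tc=cs.mean(0)
a=lambda v:round(float(np.degrees(np.arctan2(v[1],v[0]))%360),1)
ax=np.array([599.2,-170.5])
print(k,tip,b,tc,"hook",a(tip[:2]-k[:2]),a(tip[:2]-ax),a(tip-b0),"tray",a(tc-ax),a(tc-k[:2]),"edges",a((cs[2]+cs[3]-cs[0]-cs[1])),a(cs[1]-cs[0]),a(cs[2]-cs[3]))
# white tray bright mask refinement
m=cv2.inRange(W["frame"],(170,)*3,(255,)*3);m[:150]=0;m[225:]=0;m[:,:320]=0;m[:,392:]=0
o=bot.get_obs();print(o["tool_pos"],o["joint_positions"])
# grasp approach rows
print(rows([583,187,308]))
```

```text
[ 600.6 -170.9  246. ] [ 494.1 -136.1  206. ] [ 567.2 -160.9  200. ] [ 508.525 -143.825] hook 161.9 161.9 161.8 tray 163.6 163.6 edges 171.2 256.3 258.2
[ 539.49804895 -104.12387585  308.17231683] [-3.29934668e-01  3.40250050e-01  1.30291876e+00 -3.80023864e-04
  1.49855215e+00  2.07882683e+00]
(array([-1.873e+00, -2.271e+00,  1.000e-03]), array([0., 0., 0.]))
```

```bash
python3 -m handwheel '-0.3 -0.25 0 0 0 0 1;-0.6 -0.5 0 0 0 0 1;-0.9 -0.8 0 0 0 0 1;-0.9 -0.8 0 0 0 0 1'
python3 -m handwheel '-0.3 -0.25 0 0 0 0 1;-0.6 -0.5 0 0 0 0 1;-0.9 -0.8 0 0 0 0 1;-0.9 -0.8 0 0 0 0 1'
python3 -m handwheel '-0.3 -0.25 0 0 0 0 1;-0.5 -0.5 0 0 0 0 1;-0.53 -0.58 0 0 0 0 1;-0.53 -0.58 0 0 0 0 1;-0.53 -0.58 0 0 0 0 1'
python3 - <<'E'
from h import *
W=viewer.capture("wrist")
o=bot.get_obs();print(o["tool_pos"],o["tcp_rot"],o["joint_positions"])
c=proj(W,[[583,187,100]])[0];print(c)
x,y=int(np.clip(c[0]-100,0,440)),int(np.clip(c[1]-75,0,330));print(x,y)
cv2.imwrite("pics/w3.png",cv2.resize(W["frame"][y:y+150,x:x+200,::-1],None,fx=4,fy=4,interpolation=cv2.INTER_CUBIC))
for n in("grip","eye"): print(n,[(r["centre"],r["score"]) for r in viewer.recognise(n,W)])
E
```

```text
time: 8.22
tool_pos: [539.0, 22.1, 308.1]
tcp_rot: [-3.14, 0.002, -0.833]
contact_force: [-0.8, 0.2, -0.2]
grip_width: 91.8
finger_force: 0.0
time: 8.55
tool_pos: [538.1, 142.8, 307.8]
tcp_rot: [-3.14, 0.002, -0.833]
contact_force: [-0.9, -0.1, -0.3]
grip_width: 91.8
finger_force: 0.0
time: 8.97
tool_pos: [546.0, 214.4, 307.7]
tcp_rot: [3.14, -0.0, -0.838]
contact_force: [-0.6, -1.2, -0.5]
grip_width: 91.7
finger_force: 0.0
[545.85110422 213.86877707 308.02662997] [ 3.14019307e+00 -1.87773313e-04 -8.39018826e-01] [ 2.43183811e-01  4.14719927e-01  1.19194188e+00 -8.23242200e-04
  1.53607855e+00  2.65302814e+00]
[309.  168.6]
209 93
grip [([355.4, 92.5], 0.87), ([296.2, 59.8], 0.74), ([308.6, 168.2], 0.61), ([267.6, 235.5], 0.59)]
eye [([298.3, 62.6], 0.97), ([309.4, 166.4], 0.89), ([267.3, 238.6], 0.7), ([355.9, 94.0], 0.61)]
```

View pics/w3.png

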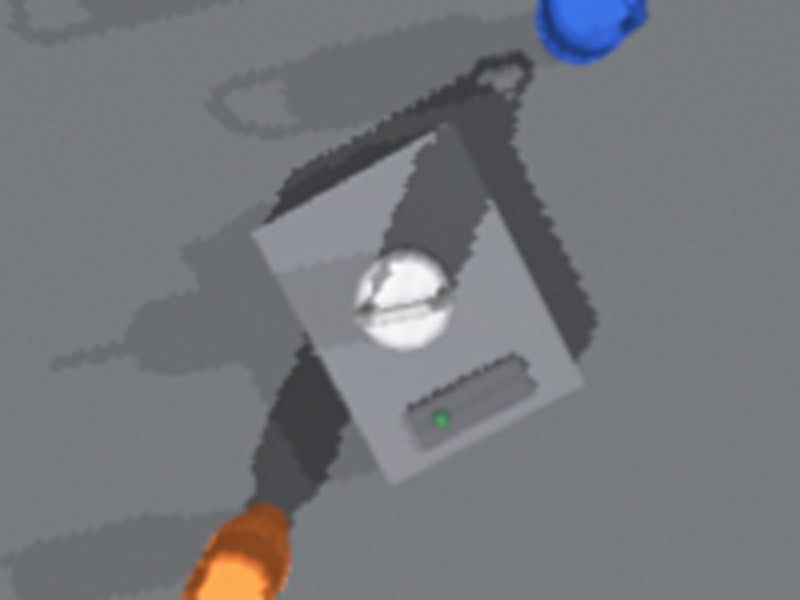

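The igniter is seen from above: barrel top centred at crop (404,300), i.e. (310,168). The loop is nearly edge-on, from crop (362,310) to (450,293).

Run:
```python
from h import *
W=viewer.capture("wrist")
f=lambda c:(209+c[0]/4,93+c[1]/4)
print(atz(W,f((404,300)),90),atz(W,f((362,310)),116),atz(W,f((450,293)),116),atz(W,f((405,303)),119))
a=atz(W,f((362,310)),116);b=atz(W,f((450,293)),116);v=b-a;th=np.degrees(np.arctan2(v[1],v[0]));print(th,np.hypot(*v[:2]))
for c in[(255,232),(450,122),(582,382),(393,482)]: print(atz(W,f(c),30))
for c in[(580,20)]: print("blue",atz(W,f(c),85))
print("or",atz(W,f((240,580)),85))
x=tri((W,f((404,300))));
for yaw in (np.radians(th)-np.pi/2,np.radians(th)+np.pi/2): print(yaw,rows([584,187,200],[np.pi,0,yaw]))
```

```text
[582. 186.  90.] [589.2 193.  116. ] [575.5 175.  116. ] [582.4 184.2 119. ]
-127.27516607368334 22.620565863832876
[627.8 205.8  30. ]
[604.6 141.4  30. ]
[520.5 171.9  30. ]
[543.8 236.5  30. ]
blue [595.4 101.9  85. ]
or [564.2 278.   85. ]
-3.7921670308032547 (array([ 0.455, -0.107,  1.088]), array([-1.000e-04, -1.000e-04,  9.397e-01]))
-0.6505743772134616 (array([ 0.455, -0.107,  1.088]), array([ 0.0001, -0.0001, -0.0603]))
```

```bash
python3 -m handwheel '0.15 -0.03 0.2 0 0 -0.03 1;0.3 -0.06 0.5 0 0 -0.06 1;0.45 -0.086 0.8 0 0 -0.06 1;0.45 -0.086 1 0 0 -0.06 1;0.45 -0.086 1 0 0 -0.06 1;0.45 -0.086 1 0 0 -0.06 1'
python3 - <<'E'
from h import *
print(rows([582.3,186.2,68],[np.pi,0,-0.651]))
W=viewer.capture("wrist")
for n in("grip","eye"): print(n,[(r["centre"],r["score"]) for r in viewer.recognise(n,W)])
m=W["frame"];print(proj(W,[[582.3,186.2,90],[582.3,186.2,121]]))
r=[q for q in viewer.cut_out("eye",W)]
for q in r:
  ys,xs=np.where(q["pixels"]);print(q["score"],xs.min(),xs.max(),ys.min(),ys.max())
E
```

```text
time: 9.67
tool_pos: [581.6, 186.7, 208.5]
tcp_rot: [3.14, 0.001, -0.651]
contact_force: [1.1, 0.5, 1.2]
grip_width: 91.8
finger_force: 0.0
(array([ 0.011, -0.002,  1.404]), array([0.0005, 0.0004, 0.0001]))
grip [([317.8, 226.3], 0.82), ([246.5, 295.6], 0.78), ([391.5, 145.8], 0.68), ([327.6, 91.4], 0.56)]
eye [([315.4, 227.7], 0.88), ([249.0, 296.2], 0.86), ([327.7, 92.4], 0.81), ([392.1, 144.2], 0.62)]
[[318.  231.1]
 [318.1 241.9]]
0.81 302 333 206 245
0.74 372 414 133 164
0.73 229 267 267 321
0.73 309 342 67 111
```

```bash
python3 -m handwheel '0.01 0 0.3 0 0 0 1;0.01 0 0.6 0 0 0 1;0.01 0 0.9 0 0 0 1;0.01 0 1 0 0 0 1;0.01 0 1 0 0 0 1'
python3 -m handwheel '0 0 0.2 0 0 0 1;0 0 0.4 0 0 0 1;0 0 0.4 0 0 0 1;0 0 0.4 0 0 0 -1;0 0 0.4 0 0 0 -1;0 0 0.4 0 0 0 -1;0 0 0.4 0 0 0 -1;0 0 0.4 0 0 0 -1'
python3 -m handwheel '0 0 0 0 0 0 -1;0 0 0 0 0 0 -1;0 0 0 0 0 0 -1;0 0 0 0 0 0 -1;0 0 0 0 0 0 -1;0 0 0 0 0 0 -1;0 0 0 0 0 0 -1;0 0 0 0 0 0 -1'
python3 - <<'E'
from h import *
o=bot.get_obs();print(o["tool_pos"],o["grip_width"],o["finger_force"],o["contact_force"],o["moment"])
E
```

```text
time: 10.28
tool_pos: [581.4, 187.0, 107.1]
tcp_rot: [3.139, 0.003, -0.649]
contact_force: [-0.2, 0.1, 0.6]
grip_width: 91.7
finger_force: 0.0
time: 10.95
tool_pos: [583.2, 187.1, 69.9]
tcp_rot: [-3.14, -0.001, -0.649]
contact_force: [0.3, 0.1, 0.5]
grip_width: 62.6
finger_force: 0.0
time: 11.62
tool_pos: [582.6, 187.0, 68.6]
tcp_rot: [3.141, 0.0, -0.649]
contact_force: [-0.7, 0.5, -0.2]
grip_width: 25.0
finger_force: 30.0
[582.56012909 187.0217129   68.60939716] 25.030169862514796 29.99987799397786 [-0.693668    0.45479468 -0.24363482] [0.07702386 0.08309949 0.02147252]
```

```bash
python3 -m handwheel '0 0 -0.1 0 0 0 -1;0 0 -0.3 0 0 0 -1;0 0 -0.5 0 0 0 -1;0 0 -0.75 0 0 0 -1;0 0 -1 0 0 0 -1'
python3 -m handwheel '0 0 -0.25 0 0 0 -1;0 0 -0.5 0 0 0 -1;0 0 -0.75 0 0 0 -1;0 0 -0.8 0 0 0 -1;0 0 -0.8 0 0 0 -1'
python3 -m handwheel '0.06 0.15 0 0 0 0 -1;0.12 0.4 0 0 0 0 -1;0.18 0.65 0 0 0 0 -1;0.22 0.82 0 0 0 0 -1'
python3 -m handwheel '0.06 0.2 0 0 0 0 -1;0.12 0.4 0 0 0 0 -1;0.18 0.6 0 0 0 0 -1;0.22 0.82 0 0 0 0 -1'
python3 -m handwheel '0.06 0.2 0 0 0 0 -1;0.12 0.4 0 0 0 0 -1;0.18 0.6 0 0 0 0 -1;0.22 0.82 0 0 0 0 -1'
python3 -m handwheel '0.06 0.2 0 0 0 -0.02 -1;0.12 0.4 0 0 0 -0.05 -1;0.18 0.6 0 0 0 -0.08 -1;0.22 0.8 0 0 0 -0.107 -1;0.22 0.8 0 0 0 -0.107 -1;0.22 0.8 0 0 0 -0.107 -1'
python3 - <<'E'
from h import *
W=viewer.capture("wrist");save(W,"w4.png")
o=bot.get_obs();print(o["tool_pos"],o["tcp_rot"],o["joint_positions"][5],o["grip_width"],o["moment"],o["contact_force"])
print(proj(W,[[599.2,-170.5,248],[*(np.array([599.2,-170.5])+109*np.array([np.cos(2.833),np.sin(2.833)])),206],[508.5,-143.8,14]]))
E
```

```text
time: 12.03
tool_pos: [582.3, 187.0, 170.1]
tcp_rot: [3.141, 0.0, -0.65]
contact_force: [-0.6, 0.0, -1.2]
grip_width: 24.9
finger_force: 30.0
time: 12.45
tool_pos: [583.4, 187.2, 251.2]
tcp_rot: [-3.138, -0.003, -0.649]
contact_force: [0.6, 0.4, -1.7]
grip_width: 24.8
finger_force: 30.0
time: 12.78
tool_pos: [548.8, 106.9, 246.6]
tcp_rot: [3.138, 0.003, -0.65]
contact_force: [0.5, 0.3, -0.8]
grip_width: 25.0
finger_force: 30.0
time: 13.12
tool_pos: [517.4, 29.0, 246.9]
tcp_rot: [3.14, 0.003, -0.649]
contact_force: [0.5, 0.9, -1.1]
grip_width: 24.8
finger_force: 30.0
time: 13.45
tool_pos: [485.3, -49.4, 247.0]
tcp_rot: [3.14, 0.003, -0.649]
contact_force: [-0.4, -0.3, -1.5]
grip_width: 24.8
finger_force: 30.0
time: 13.95
tool_pos: [454.7, -126.0, 247.4]
tcp_rot: [-3.141, 0.003, -0.317]
contact_force: [0.1, 0.7, -0.1]
grip_width: 25.0
finger_force: 30.0
[ 455.06845037 -125.48476134  247.6617134 ] [-3.14100580e+00  2.02609288e-03 -3.15990581e-01] 1.4548249603180627 24.991013733901312 [0.05271878 0.02295673 0.02754254] [ 0.16859659  0.54658345 -0.2919408 ]
[[312.7 -61. ]
 [315.9 197.7]
 [319.  155.6]]
```

View pics/w4.png

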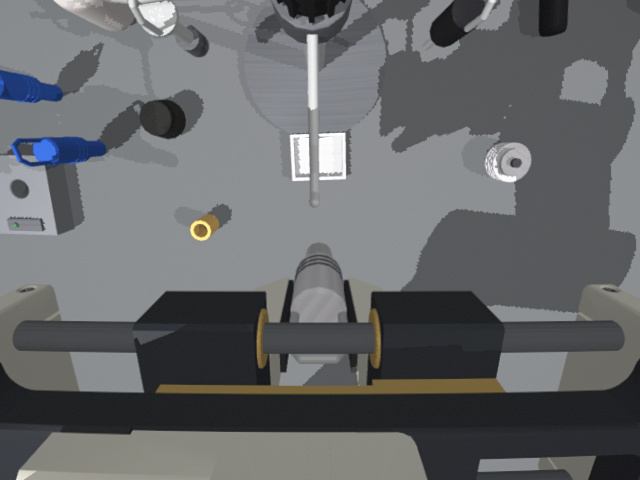

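Hook tip at (315,203), base at (312,38); tray corners at (291,134), (344,133), (346,178) and (292,180). The hook lies over the tray and the igniter is held between the fingers.

Run:
```python
from h import *
W=viewer.capture("wrist")
tip=atz(W,(315,203),206);b=atz(W,(312.5,50),200)
cs=np.array([atz(W,c,14)[:2] for c in[(291,134),(344,133),(346,178),(292,180)]]);tc=cs.mean(0)
a=lambda v:round(float(np.degrees(np.arctan2(v[1],v[0]))%360),1)
ax=np.array([599.2,-170.5])
print(tip,b,tc,"hook",a(tip[:2]-ax),a(tip-b),"tray",a(tc-ax),"edges",a((cs[2]+cs[3]-cs[0]-cs[1])),a(cs[0]-cs[1])+90,a(cs[3]-cs[2])+90)
h=np.radians((a(tip[:2]-ax)+a(tip-b))/2);u=np.array([np.cos(h),np.sin(h)])
print(h-np.pi)
for r in (135,95): print(r,ax+r*u,rows([*(ax+r*u),217-52.4],[np.pi,0,h-np.pi]))
# eye check: loop bottom pixel positions of barrel
```

```text
[ 492.9 -135.3  206. ] [ 572.3 -159.9  200. ] [ 508.25 -142.1 ] hook 161.7 162.8 tray 162.7 edges 163.9 163.0 164.1
-0.3097959422289933
135 [ 470.62656705 -129.34331963] (array([ 0.16 , -0.007,  0.833]), array([-0.0002,  0.0005, -0.0016]))
95 [ 508.72239903 -141.53789159] (array([ 0.559, -0.009,  0.832]), array([-0.0002,  0.0005, -0.0016]))
```

```bash
python3 -m handwheel '0 0 0.25 0 0 0 -1;0 0 0.5 0 0 0 -1;0 0 0.75 0 0 0 -1;0 -0.008 0.83 0 0 -0.002 -1;0 -0.008 0.83 0 0 -0.002 -1;0 -0.008 0.83 0 0 -0.002 -1'
python3 -m handwheel '0.1 0 0 0 0 0 -1;0.2 0 0 0 0 0 -1;0.3 0 0 0 0 0 -1;0.4 0 0 0 0 0 -1;0.5 0 0 0 0 0 -1;0.56 0 0 0 0 0 -1;0.56 0 0 0 0 0 -1;0.56 0 0 0 0 0 -1'
python3 - <<'E'
from h import *
S=viewer.capture("scene");D=viewer.capture("side")
o=bot.get_obs();print(o["tool_pos"],o["tcp_rot"],o["contact_force"],o["moment"])
def crop(p,x,y,w,h,k): return cv2.resize(p["frame"][y:y+h,x:x+w,::-1],None,fx=k,fy=k,interpolation=cv2.INTER_CUBIC)
cv2.imwrite("pics/c5.png",np.hstack([crop(S,165,190,120,140,3.3),crop(D,310,160,120,140,3.3)]))
print(rows([508.7,-141.5,148.6]))
E
```

```text
time: 14.55
tool_pos: [456.3, -124.6, 166.1]
tcp_rot: [-3.142, -0.0, -0.306]
contact_force: [-0.2, -0.0, -0.6]
grip_width: 25.0
finger_force: 30.0
time: 15.22
tool_pos: [509.5, -141.9, 166.4]
tcp_rot: [3.141, -0.001, -0.307]
contact_force: [-1.0, -0.9, 0.1]
grip_width: 24.9
finger_force: 30.0
[ 508.88808616 -141.77138081  166.09701622] [ 3.14147911e+00 -1.45602462e-04 -3.06957619e-01] [-0.20200223 -0.20625588 -0.26408796] [ 0.00560469 -0.00192544  0.02390786]
(array([-0.003, -0.002,  0.175]), array([0., 0., 0.]))
```

View pics/c5.png

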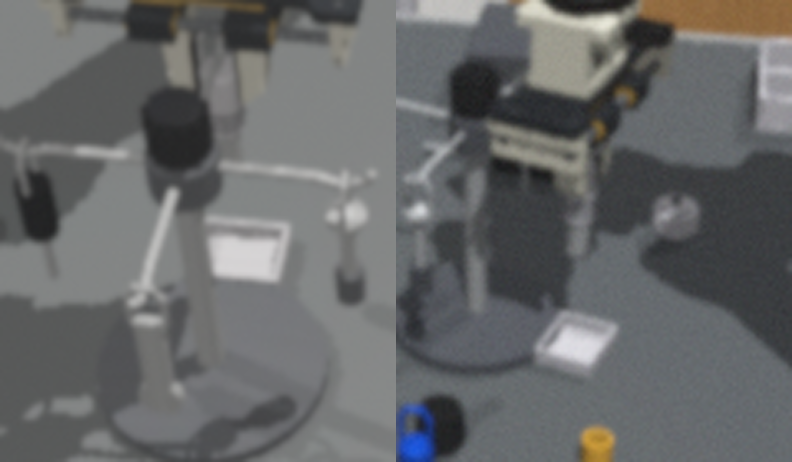

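The igniter is upright at the front over the tray, and the reported forces are near zero. The head has not moved. Lowering slowly.

```bash
python3 -m handwheel '0 0 0.04 0 0 0 -1;0 0 0.08 0 0 0 -1;0 0 0.11 0 0 0 -1;0 0 0.13 0 0 0 -1;0 0 0.13 0 0 0 -1'
python3 -m handwheel '0 0 0.01 0 0 0 -1;0 0 0.02 0 0 0 -1;0 0 0.02 0 0 0 -1;0 0 0.02 0 0 0 -1'
python3 -m handwheel '0 0 0.01 0 0 0 -1;0 0 0.015 0 0 0 -1;0 0 0.015 0 0 0 -1;0 0 0.015 0 0 0 -1'
```

```text
time: 15.73
tool_pos: [508.8, -141.8, 152.0]
tcp_rot: [-3.142, 0.001, -0.307]
contact_force: [0.4, -0.8, 0.3]
grip_width: 24.7
finger_force: 30.0
time: 16.07
tool_pos: [509.2, -142.0, 150.7]
tcp_rot: [3.142, -0.0, -0.307]
contact_force: [-0.1, -0.4, -0.6]
grip_width: 25.0
finger_force: 30.0
time: 16.4
tool_pos: [509.2, -142.0, 149.2]
tcp_rot: [3.142, -0.0, -0.307]
contact_force: [0.2, -0.8, -0.9]
grip_width: 25.3
finger_force: 30.0
```

```bash
python3 -m handwheel '0 0 0.01 0 0 0 -1;0 0 0.01 0 0 0 -1;0 0 0.01 0 0 0 -1'
python3 -m handwheel '0 0 0.01 0 0 0 -1;0 0 0.01 0 0 0 -1;0 0 0.01 0 0 0 -1'
```

```text
time: 16.65
tool_pos: [509.2, -142.0, 148.2]
tcp_rot: [3.142, 0.0, -0.307]
contact_force: [-0.8, -0.2, -0.5]
grip_width: 25.0
finger_force: 30.0
time: 16.9
tool_pos: [509.4, -142.1, 147.6]
tcp_rot: [3.141, -0.001, -0.307]
contact_force: [-1.0, 0.7, 3.3]
grip_width: 25.2
finger_force: 30.0
```

Contact: Fz is up about 4 N and the height fits the dip. Releasing.

```bash
python3 -m handwheel '0 0 0 0 0 0 -0.4;0 0 0 0 0 0 -0.3;0 0 0 0 0 0 -0.2;0 0 0 0 0 0 -0.1;0 0 0 0 0 0 0;0 0 0 0 0 0 0.2;0 0 0 0 0 0 0.4;0 0 0 0 0 0 0.6'
python3 -m handwheel '0 0 0 0 0 0 1;0 0 0 0 0 0 1;0 0 0 0 0 0 1;0 0 0 0 0 0 1;0 0 0 0 0 0 1;0 0 0 0 0 0 1;0 0 0 0 0 0 1;0 0 0 0 0 0 1'
python3 - <<'E'
from h import *
D=viewer.capture("side");W=viewer.capture("wrist")
for n in("grip","eye"): 
  for p in(D,W): print(n,[(np.round(r["centre"]).tolist(),round(r["score"],2)) for r in viewer.recognise(n,p)])
print(proj(D,[[509,-142,148],[509,-142,200]]),proj(W,[[509,-142,148],[509,-142,200]]))
E
```

```text
time: 17.57
tool_pos: [509.2, -142.0, 147.2]
tcp_rot: [3.142, 0.0, -0.307]
contact_force: [0.5, 0.5, -0.2]
grip_width: 61.2
finger_force: 0.0
time: 18.23
tool_pos: [509.2, -142.0, 147.2]
tcp_rot: [3.142, -0.0, -0.307]
contact_force: [-0.1, 0.3, 1.0]
grip_width: 91.9
finger_force: 0.0
grip [([312.0, 366.0], 0.78), ([317.0, 303.0], 0.74), ([286.0, 307.0], 0.71), ([366.0, 229.0], 0.55), ([257.0, 427.0], 0.16)]
grip [([326.0, 301.0], 0.98), ([21.0, 219.0], 0.91)]
eye [([317.0, 302.0], 0.76), ([315.0, 366.0], 0.66), ([288.0, 306.0], 0.61), ([366.0, 229.0], 0.46)]
eye [([23.0, 220.0], 0.97), ([625.0, 23.0], 0.66), ([325.0, 300.0], 0.61)]
[[365.6 221.6]
 [366.1 204.6]] [[319.4 295.2]
 [319.8 358.3]]
```

It hangs: the igniter is at (366,229) in the side view, with the fingers clear. Withdrawing straight up.

```bash
python3 -m handwheel '0 0 -0.1 0 0 0 1;0 0 -0.25 0 0 0 1;0 0 -0.45 0 0 0 1;0 0 -0.65 0 0 0 1;0 0 -0.85 0 0 0 1;0 0 -1 0 0 0 1;0 0 -1 0 0 0 1'
python3 -m handwheel '0 0 -0.3 0 0 0 1;0 0 -0.6 0 0 0 1;-0.3 0 -0.8 0 0 0 1;-0.6 0 -0.8 0 0 0 1;-0.8 0 -0.8 0 0 0 1;-0.8 0 -0.8 0 0 0 1;-0.8 0 -0.8 0 0 0 1;-0.8 0 -0.8 0 0 0 1'
python3 -m handwheel '0 0 0 0 0 0 1;0 0 0 0 0 0 1;0 0 0 0 0 0 1;0 0 0 0 0 0 1;0 0 0 0 0 0 1;0 0 0 0 0 0 1;0 0 0 0 0 0 1;0 0 0 0 0 0 1' >/dev/null
cat > chk.py <<'E'
from h import *
D=viewer.capture("side");W=viewer.capture("wrist");save(W,"wf.png")
ax=np.array([599.2,-170.5])
for p in(D,W):
  for n in ("grip","eye"): print(n,[(np.round(r["centre"],1).tolist(),round(r["score"],2)) for r in viewer.recognise(n,p)])
print(proj(D,[[509,-142,146],[509,-142,200]]),proj(W,[[509,-142,146],[509,-142,200],[508.3,-142.1,14]]))
E
python3 chk.py
python3 -m handwheel '0 0 0 0 0 0 1;0 0 0 0 0 0 1;0 0 0 0 0 0 1;0 0 0 0 0 0 1;0 0 0 0 0 0 1;0 0 0 0 0 0 1;0 0 0 0 0 0 1;0 0 0 0 0 0 1' >/dev/null
python3 chk.py
```

```text
time: 19.12
tool_pos: [510.7, -142.6, 251.3]
tcp_rot: [3.141, -0.007, -0.307]
contact_force: [-0.4, -0.2, -0.5]
grip_width: 91.8
finger_force: 0.0
time: 19.78
tool_pos: [433.4, -118.0, 327.1]
tcp_rot: [3.141, -0.0, -0.307]
contact_force: [-0.6, -0.3, -0.4]
grip_width: 91.8
finger_force: 0.0
grip [([312.4, 366.3], 0.85), ([287.8, 303.7], 0.7), ([257.8, 424.2], 0.67), ([323.2, 284.4], 0.37)]
eye [([287.2, 304.9], 0.71), ([365.7, 226.8], 0.69), ([313.1, 364.7], 0.64), ([316.1, 303.1], 0.57), ([328.4, 197.6], 0.39)]
grip [([65.9, 72.3], 0.94), ([10.5, 195.0], 0.83), ([320.5, 132.1], 0.59)]
eye [([67.0, 74.2], 0.87), ([14.2, 196.4], 0.83), ([107.2, 126.9], 0.76), ([320.6, 135.3], 0.75), ([142.4, 11.1], 0.27)]
[[365.5 222.3]
 [366.1 204.6]] [[319.  134. ]
 [319.1 133.2]
 [319.  135.7]]
grip [([367.3, 226.7], 0.8), ([315.1, 302.6], 0.69), ([311.3, 366.9], 0.6), ([285.7, 303.7], 0.54), ([256.6, 425.7], 0.43)]
eye [([313.1, 364.0], 0.91), ([287.8, 302.3], 0.9), ([315.9, 303.4], 0.88), ([365.4, 227.4], 0.54)]
grip [([323.0, 131.5], 0.77), ([105.4, 124.3], 0.68), ([65.0, 70.1], 0.67), ([11.9, 195.5], 0.55)]
eye [([321.4, 133.3], 0.88), ([64.8, 74.9], 0.78), ([105.5, 124.7], 0.63), ([10.6, 195.9], 0.61)]
[[365.5 222.3]
 [366.1 204.6]] [[319.  134. ]
 [319.1 133.2]
 [319.  135.7]]
```

It is hanging over the tray. I'll let it settle and check for movement with image differences.

```bash
for i in 1 2 3 4; do python3 -m handwheel '0 0 0 0 0 0 1;0 0 0 0 0 0 1;0 0 0 0 0 0 1;0 0 0 0 0 0 1;0 0 0 0 0 0 1;0 0 0 0 0 0 1;0 0 0 0 0 0 1;0 0 0 0 0 0 1' >/dev/null; done
python3 - <<'E'
from h import *
F=[viewer.capture("side")["frame"].astype(int) for _ in range(12)]
b=lambda f:cv2.GaussianBlur(f.astype(np.float32),(5,5),0)
F=[b(f) for f in F]
for k in (2,5,8,11):
  d=np.abs(F[k]-F[0]).max(2);print(d[200:260,350:385].max(),d[260:340,270:400].max(),d[380:440,230:400].max())
W=viewer.capture("wrist");q=max(viewer.cut_out("grip",W),key=lambda r:-abs(r["centre"][0]-320)-abs(r["centre"][1]-134))
print(q["centre"],bot.get_obs()["time"])
E
```

```text
2.7265625 3.3125 2.8867188
2.9726562 3.0742188 2.8632812
2.796875 3.2382812 3.1835938
2.5703125 3.1953125 2.9453125
[321.2, 133.8] 25.0833
```

Only image noise is left, so it is hanging still. Handing in.

```bash
python3 -c "
from plant import bot
print(bot.close_job())"
```

```text
the job is handed in; nothing more can be done
None
```

I handed the job in at about 25 s: the empty hook points to the front over the tray, within about 1° by my measurement, and the igniter hangs still in its dip, with the arm clear and no verdict shown.

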